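Slide the packed crate home at the strapping station

ROBOT

A 7-joint arm with a two-finger parallel gripper is mounted at the origin on the work surface. World frame = base frame: x ahead of the robot, y to its left, z up, the work surface at z = 0. Lengths are in m, angles in rad, forces in N, time in s.
With the tool pointing down it reaches from about 0.35 to 0.9 m from the base axis. Payload 8.1 kg.
Tool frame: the origin (TCP) lies midway between the tips of the shut fingers; the grasp point (between the pads) lies 19 mm behind it; x points along the fingers, z is the direction in which the jaws open and shut, and the axes are right-handed (so a half turn about x gives the same grasp; the last joint's range is limited). The gripper opens to 92 mm and grips with 3 to 60 N. Pads are 19 mm wide; open, the fingers measure 130 mm over their backs; the gripper's body (75 mm by 190 mm) begins 47 mm behind the grasp point.
Start: joints at [1.168, 0.434, 0.025, 1.573, -0.012, 1.134, -0.075], TCP at [0.185, -0.597, 0.227] pointing down, gripper open.
Joint ranges: [-2.62, 2.62], [-0.44, 2.09], [-1.27, 1.32], [0.08, 2.57], [-1.32, 4.46], [0.12, 2], [-2.74, 2.74]. Speed limits (rad/s): [2.22, 2.22, 3.01, 3.01, 3.14, 3.14, 3.14].

INTERFACE

Orientations are given as a rotation vector (axis times angle).
In Python, from cell import arm gives the robot as it stands. The module is installed in compiled form; this text tells all that it offers.
- The arm moves only by the tool move_arm, never from a script. Its argument "steps" is text: rows parted by semicolons, each of 5 numbers parted by spaces: the shift along the tool's x, y, z in m, then the turn about the tool's x in rad, then the closure in counts, from 0 (fully open) to 255 (shut). A call has 1 to 10 rows; each row is the pose to reach, as a shift and turn from the pose commanded when the call began, along the tool's axes at that moment; what a row does not reach only later rows make up. A row lasts 1/12 s, in which the tool goes at most 41.7 mm and 7.16 degrees, less where a joint would pass 70% of its speed; a pose out of reach is approached as far as the arm can. A call with a gripper value outside its range is refused whole. The fingers move at their own pace and stop on an object; "squeeze" is the grip in N (left out, the last holds). Time passes only in rows, so rows that repeat a pose let the fingers close. It gives the time, the measured TCP pose, the force and the opening at its end, in the units of the state.
- arm.observe(): the state, without advancing time (a new reading comes with each control period).
- arm.get_image(name): name is "side" or "top" or "wrist"; returns a dict with "img" (420x560x3 uint8, blue, green, red), "z_map" (420x560 float32, m along the optical axis (not along the pixel's ray), 0 where there is no reading), "vfov" (degrees; the focal length in pixels is half the picture's height over the tangent of half this angle, whatever the lens; pixels are square), "cx", "cy" (the principal point, pixels), "extrinsics" (4x4, takes a point from camera to world coordinates). Camera axes: x right, y up, looking along -z (the intrinsics and any distortion apply to the point x, -y, -z); pixel columns grow to the right and rows downward; lengths in m; the calibration is good to about 2 mm. A picture is of the moment at which its call begins.
- arm.sign_off(): hands the job in, once; it reports no verdict.
The state is a dict: "clock": time; "joints": joint angles; "dq": joint speeds; "joint_efforts": joint torques, N m; "position": TCP position; "ee_rot": TCP orientation; "force": force on the tool from outside, world axes, zero at the start; "ft_torque": the same for the moment, N m; "width": opening from 0.0 (shut) to 1.0 (fully open).
Only numpy, scipy, OpenCV 4.12 (cv2) and the standard library are available. Lean on these libraries where they do the work, as an engineer would, in place of code of your own. Each camera call takes 0.05 s, during which the arm holds its last target.

TASK

The tall crate of copper pots is ready to be strapped. Push it with your fingertips, low down near its base so that it slides and never tips or lifts, in between the two green guides until its leading side stands flat against the green back stop, then leave it standing there. Do not disturb the two loose pots, the polish tin or the hammer.

Things in the scene. Friction and masses are not known exactly. Their poses are not given: they have to be found in the camera images.
- crate: tall open slatted pine crate of nested copper pots, 120 deep (x) x 200 wide (y) x 240 high, 1.4 to 2.3 kg, loose on the bench (a level push over 80 mm up may tip it). Origin: centre of underside. x: towards the side that goes against the stop (robot's left), y: towards the robot, z: up. Sides are flat board from the bench to 60 high, slats flush above. May start askew and off the station's line
- station: green steel strapping stop fixed to the bench. Origin: on the bench at the foot of the stop's face, mid-length. x: square to the stop, from the crate into the stop (robot's left); y: towards the robot; z: up. Stop 360 long, 70 high. Two guides 35 high, inner faces at y = +116 and -116, reach 50 out from the stop, then flare 15 outwards over 30 more. Black slot flush in the bench at x = -60
- copper_pot: loose open copper-coloured pot, 100 diameter, 72 high, standing beside the guides or behind the stop: leave alone. Origin: centre of its underside
- brass_pot: loose open brass-coloured pot, 100 diameter, 72 high, standing beside the guides or behind the stop: leave alone. Origin: centre of its underside
- polish_tin: upright metal polish tin with a red band, 60 diameter, 100 high, beyond the crate from the robot: leave alone. Origin: centre of its underside
- hammer: planishing hammer lying on the bench behind the stop, 240 long along its x: leave alone. Origin: on the bench under the middle of its length
- crate_push (a point): middle of the crate's trailing side (its -x side, on the robot's right, away from the stop), 30 mm above its underside, on the outer face of the bottom board
- crate_lead_near (a point): leading side's corner edge nearest the robot (crate x = 60, y = +100), 30 mm above its underside
- crate_lead_far (a point): leading side's corner edge farthest from the robot (crate x = 60, y = -100), 30 mm above its underside
Mind the look-alikes: they are no part of the job. Of the things that look like the crate, take the one that is farthest from the robot's base at the start.

How it is judged:
By the outcome, as a careful person would: the job done as asked, in the order asked, and still so for the second after the job is handed in, with the robot touching nothing.
It also fails if it takes over 45 s, if anything falls off the work surface, if the arm or the gripper's body presses on something with over 40 N, if the wrist force passes 120 N, or if a joint passes its speed limit or range.

## Working session

There is one attempt and no reset: what is moved stays moved. The work goes in short steps, Python scripts to look and compute and a tool call to move; the robot and the scene stay as the last step left them, time stands still between calls to the robot, and variables do not carry over. Pictures are saved under pics/ and viewed, and the job is handed in when it is done.

Besides the shell and the picture viewer there is one more tool, called after "Call:" as name(argument=value, ...) on one line, values as JSON. move_arm: Moves the arm, as the interface text tells. Its arguments: {"type":"object","properties":{"steps":{"type":"string"},"squeeze":{"type":"number"}},"required":["steps"]}

```bash
mkdir -p pics; cat > h.py <<'E'
import numpy as np, cv2
from cell import arm
from scipy.spatial.transform import Rotation as R
def grab(name,tag):
    d=arm.get_image(name); cv2.imwrite(f'pics/{tag}.png',d['img']); np.savez(f'{tag}.npz',**d); return d
def world(d,u,v,zw=None):
    h,w=d['img'].shape[:2]; f=h/2/np.tan(np.radians(float(d['vfov']))/2)
    r=np.array([(u-d['cx'])/f,-(v-d['cy'])/f,-1.0]); E=d['extrinsics']
    if zw is None:
        return (E@np.r_[r*d['z_map'][int(round(v)),int(round(u))],1])[:3]
    a=E[:3,:3]@r; o=E[:3,3]; return o+a*(zw-o[2])/a[2]
def cloud(d):
    h,w=d['img'].shape[:2]; f=h/2/np.tan(np.radians(float(d['vfov']))/2)
    v,u=np.mgrid[:h,:w]; z=d['z_map']
    P=np.stack([(u-d['cx'])/f*z,-(v-d['cy'])/f*z,-z],-1)@d['extrinsics'][:3,:3].T+d['extrinsics'][:3,3]
    P[z==0]=np.nan; return P
E
python3 - <<'E'
from h import *
print({k:np.round(v,3) for k,v in arm.observe().items()})
for n in ['side','top','wrist']:
    d=grab(n,n+'0'); print(n,d['vfov'],d['cx'],d['cy'],np.round(d['extrinsics'],3).tolist(), [k for k in d])
E
```

```text
{'clock': np.float64(0.0), 'joints': array([ 1.168,  0.435,  0.025,  1.574, -0.012,  1.134, -0.075]), 'dq': array([-0.001,  0.001, -0.001, -0.001,  0.001, -0.002, -0.001]), 'joint_efforts': array([-0.0000e+00, -6.6785e+01,  9.8400e-01, -3.1447e+01, -6.1000e-02,
        4.3000e-02,  0.0000e+00]), 'position': array([ 0.184, -0.597,  0.226]), 'ee_rot': array([ 0.986,  1.338, -0.985]), 'force': array([-0.123, -0.862,  0.197]), 'ft_torque': array([ 0.007, -0.006, -0.004]), 'width': np.float64(0.995)}
side 46.98282063650117 282.08272013439506 205.99759494293602 [[-0.969, 0.237, -0.073, 0.409], [-0.248, -0.918, 0.31, 0.42], [0.007, 0.318, 0.948, 1.269], [0.0, 0.0, 0.0, 1.0]] ['img', 'z_map', 'vfov', 'cx', 'cy', 'extrinsics']
top 57.20827304313285 270.87353472914646 203.29038840322514 [[-0.009, 0.983, -0.186, 0.281], [-1.0, -0.009, 0.003, 0.039], [0.001, 0.186, 0.983, 1.113], [0.0, 0.0, 0.0, 1.0]] ['img', 'z_map', 'vfov', 'cx', 'cy', 'extrinsics']
wrist 61.077552172415494 284.2090994816246 206.4023024427335 [[0.296, 0.921, 0.254, 0.253], [-0.955, 0.285, 0.077, -0.575], [-0.001, -0.265, 0.964, 0.384], [0.0, 0.0, 0.0, 1.0]] ['img', 'z_map', 'vfov', 'cx', 'cy', 'extrinsics']
```

View pics/side0.png

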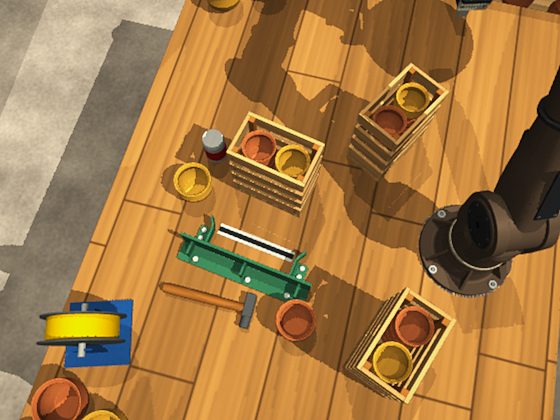

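View pics/top0.png

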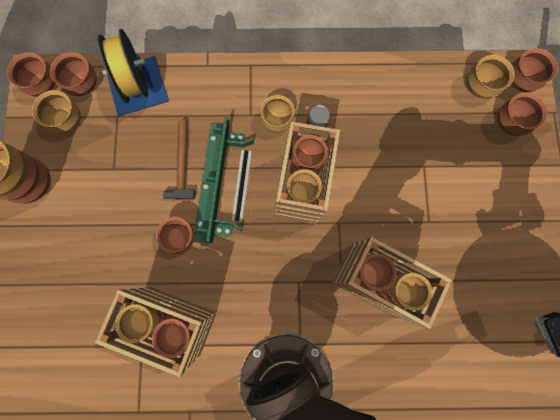

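View pics/wrist0.png

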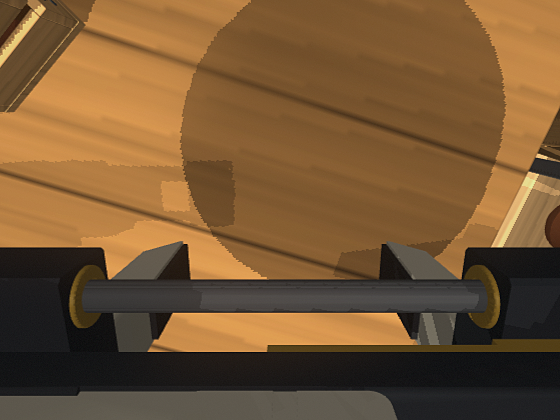

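Three look-alike crates, by their top-view pixels: A (309,167) in front of the station, B (400,282), and C (155,332). The base is at about (285,375), so A is the farthest. I'll check that with positions and a close crop.

```bash
python3 - <<'E'
from h import *
for n in ['top0','side0']:
    d=dict(np.load(n+'.npz')); P=cloud(d)
    m=(P[...,2]>0.225)&(P[...,2]<0.255)&(P[...,0]>0.1)
    k=cv2.connectedComponentsWithStats(m.astype(np.uint8))
    for i in range(1,k[0]):
        if k[2][i,4]<150: continue
        pts=P[k[1]==i]; 
        if n: r=cv2.minAreaRect((pts[:,:2]*1000).astype(np.float32))
        print(n,k[2][i],np.round(k[3][i]),'rect',np.round(r[0],1),np.round(r[1],1),round(r[2],2),'z',np.median(pts[:,2]).round(4))
    # table
    t=P[(abs(P[...,2])<0.03)]; print('table z',np.nanmedian(t[:,2]))
    # green stop: 
    hsv=cv2.cvtColor(d['img'],cv2.COLOR_BGR2HSV); g=cv2.inRange(hsv,(50,70,20),(90,255,255))>0
    m=g&(P[...,2]>0.06)&(P[...,2]<0.08); pts=P[m]
    r=cv2.minAreaRect((pts[:,:2]*1000).astype(np.float32)); print('stop top',m.sum(),np.round(r[0],1),np.round(r[1],1),r[2], np.round(cv2.boxPoints(r)).tolist())
    m=g&(P[...,2]>0.027)&(P[...,2]<0.042);k=cv2.connectedComponentsWithStats(m.astype(np.uint8))
    for i in range(1,k[0]):
        if k[2][i,4]>25:
            q=P[k[1]==i][:,:2]*1000; r=cv2.minAreaRect(q.astype(np.float32)); print(' guide?',k[2][i],np.round(r[0],1),np.round(r[1],1),round(r[2],1))
for n,(x0,y0,x1,y1) in {'top0':(150,80,360,260),'side0':(150,100,340,340)}.items():
    im=cv2.imread(f'pics/{n}.png')[y0:y1,x0:x1]; s=min(800/(x1-x0),600/(y1-y0)); cv2.imwrite(f'pics/{n}c.png',cv2.resize(im,None,fx=s,fy=s,interpolation=cv2.INTER_CUBIC)); print(s)
E
```

```text
top0 [ 276  122   64   90 1282] [309. 166.] rect [537.3 -51.6] [120.  200.7] 79.03 z 0.2399
top0 [ 347  237  105   92 1603] [401. 283.] rect [ 266.  -248.2] [202.1 120.2] 60.81 z 0.2398
top0 [  95  290  107   74 1506] [143. 327.] rect [164.  306.4] [200.9 121.1] 68.94 z 0.2396
table z 0.0004242050372130768
stop top 411 [556. 187.] [  9.1 358.2] 82.81340789794922 [[378.0, 205.0], [733.0, 160.0], [734.0, 169.0], [379.0, 214.0]]
 guide? [213 128   9   5  27] [707.2 192.2] [24.6  7.9] 83.8
 guide? [224 139  29  13  84] [672.8 134.9] [29.3 89. ] 19.2
 guide? [213 214  28  16  72] [433.3 159.8] [78.2 32.6] 82.7
side0 [ 358   62   91   86 1366] [403. 104.] rect [ 267.3 -248.6] [203.8 121.1] 60.61 z 0.239
side0 [ 227  111   98   78 1491] [275. 149.] rect [538.7 -53.6] [124.1 201.3] 79.47 z 0.239
side0 [ 356  287   89  117 1597] [401. 348.] rect [165.1 305.5] [200.9 121.7] 68.9 z 0.2389
table z 0.00035823531395995367
stop top 407 [557.1 185.3] [  9.  355.5] 82.58219146728516 [[380.0, 204.0], [733.0, 158.0], [734.0, 167.0], [381.0, 213.0]]
 guide? [205 215   9  27  70] [672.4 122.7] [13.  73.1] 5.8
 guide? [187 239  14  10  33] [704.5 170.2] [27.2 26.8] 36.0
 guide? [202 245  42  17  48] [621.9 180.4] [  2.  116.3] 82.5
 guide? [290 252  16  23  65] [430.3 154.6] [69.1 12.7] 70.9
 guide? [240 262  16  12  31] [552.3 198.6] [40.2 19. ] 42.8
 guide? [266 270  30  13  36] [460.7 201.2] [ 2.  80.3] 82.1
3.3333333333333335
2.5
```

View pics/top0c.png

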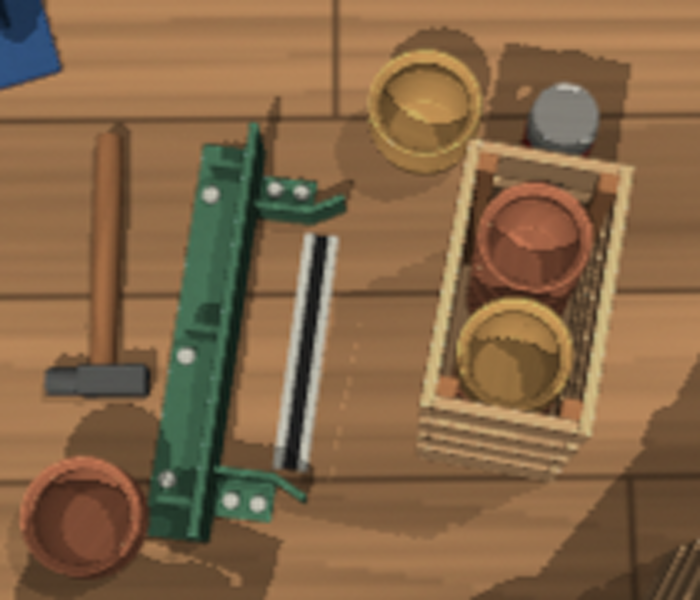

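View pics/side0c.png

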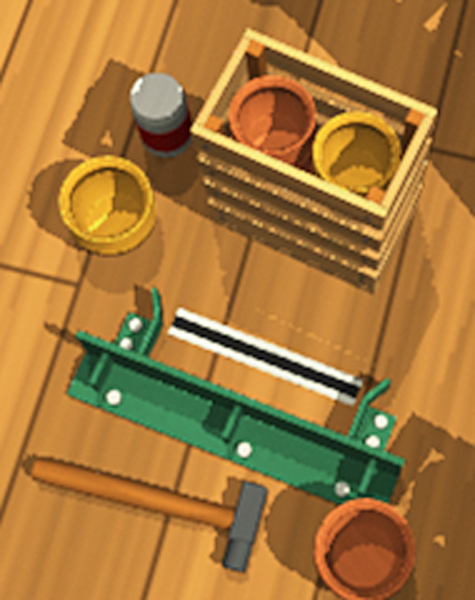

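```bash
python3 - <<'E'
from h import *
s=arm.observe(); M=R.from_rotvec(s['ee_rot']).as_matrix(); print(np.round(M,4)); print(s['position'])
E
```

```text
[[-4.000e-04  9.554e-01  2.953e-01]
 [ 1.200e-03  2.953e-01 -9.554e-01]
 [-1.000e+00 -1.000e-04 -1.200e-03]]
[ 0.18443186 -0.59673791  0.22611849]
```

```bash
python3 - <<'E'
from h import *
s=arm.observe(); M=R.from_rotvec(s['ee_rot']).as_matrix()
d=dict(np.load('wrist0.npz')); P=(cloud(d)-s['position'])@M   # tool frame
ok=~np.isnan(P[...,0])
near=ok&(P[...,0]<0.02)&(d['z_map']<0.3)
print(near.sum())
for v in range(240,420,12):
    row=[]
    for u in range(0,560,40):
        row.append('%4d,%4d,%4d'%tuple(1000*P[v,u]) if near[v,u] else '      .       ')
    print(v,' | '.join(row))
# per x slice extents
for a in np.arange(-0.26,0.02,0.01):
    m=near&(P[...,0]>=a)&(P[...,0]<a+.01)
    if m.sum()>5: print(round(a,3),m.sum(),'y',P[m][:,1].min().round(3),P[m][:,1].max().round(3),'z',P[m][:,2].min().round(3),P[m][:,2].max().round(3))
d=dict(np.load('top0.npz'));P=(cloud(d)-s['position'])@M
m=(abs(P[...,1])<.2)&(abs(P[...,2])<.2)&(P[...,0]<0.1)
print(m.sum())
for a in np.arange(-0.4,0.1,0.02):
    q=m&(P[...,0]>=a)&(P[...,0]<a+.02)
    if q.sum()>5: print(round(a,3),q.sum(),'y',P[q][:,1].min().round(3),P[q][:,1].max().round(3),'z',P[q][:,2].min().round(3),P[q][:,2].max().round(3))
E
```

```text
80484
240       .        |       .        |       .        |       .        |       .        |       .        |       .        |       .        |       .        |       .        |       .        |       .        |       .        |       .       
252  -73,  36, -73 |  -74,  36, -62 |  -73,  36, -52 |       .        |  -12,  10, -54 |       .        |       .        |       .        |       .        |       .        |  -14,  11,  49 |       .        |  -73,  36,  49 |  -74,  36,  59
264  -80,  36, -66 |  -80,  36, -57 |  -79,  35, -49 |       .        |  -25,  11, -50 |       .        |       .        |       .        |       .        |       .        |  -23,  10,  47 |  -26,  11,  62 |  -75,  34,  48 |  -80,  36,  55
276  -87,  36, -61 |  -87,  36, -53 |  -82,  33, -47 |  -35,  10, -62 |  -33,   9, -47 |       .        |       .        |       .        |       .        |       .        |  -28,   7,  45 |  -36,  11,  57 |  -79,  32,  46 |  -87,  36,  50
288  -90,  35, -60 |  -89,  34, -52 |  -83,  31, -47 |  -81,  30, -39 |  -80,  30, -30 |  -81,  30, -20 |  -81,  30, -10 |  -80,  30, 
[... 2524 characters left out ...]
 0.028 z -0.047 0.036
-0.11 26934 y 0.019 0.028 z -0.054 0.052
-0.1 6185 y 0.02 0.038 z -0.063 0.06
-0.09 25410 y 0.012 0.037 z -0.067 0.064
-0.08 6785 y 0.004 0.037 z -0.075 0.072
-0.07 1366 y -0.003 0.036 z -0.074 0.07
-0.06 1005 y -0.01 0.01 z -0.049 0.049
-0.05 974 y -0.011 0.004 z -0.049 0.049
-0.04 1154 y -0.01 0.012 z -0.064 0.063
-0.03 1145 y -0.009 0.012 z -0.063 0.063
-0.02 1032 y -0.003 0.012 z -0.063 0.062
-0.01 756 y -0.008 0.012 z -0.06 0.059
0.0 16 y -0.007 0.011 z -0.046 0.049
772
-0.12 384 y -0.032 0.037 z -0.098 -0.067
-0.1 165 y -0.037 0.037 z -0.096 -0.049
-0.08 176 y -0.037 0.037 z -0.09 -0.049
-0.04 22 y -0.01 0.011 z -0.067 -0.062
-0.02 25 y -0.011 0.15 z -0.199 -0.052
```

```bash
python3 - <<'E'
import cv2
im=cv2.imread('pics/wrist0.png')[220:420]; cv2.imwrite('pics/w0c.png',cv2.resize(cv2.convertScaleAbs(im,alpha=1.6,beta=30),None,fx=1.42,fy=1.42,interpolation=cv2.INTER_CUBIC))
E
```

```text
(no output)
```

View pics/w0c.png

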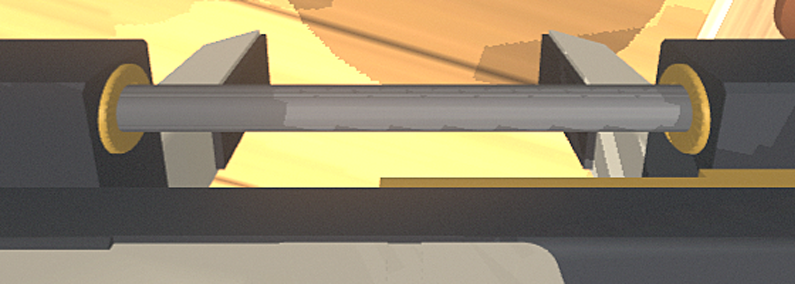

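Call:
move_arm(steps="-0.1 -0.18 -0.21 0 0;-0.1 -0.18 -0.21 0 0;-0.1 -0.18 -0.21 0 0;-0.1 -0.18 -0.21 0 0;-0.1 -0.18 -0.21 0 0;-0.1 -0.18 -0.21 0 0;-0.1 -0.18 -0.21 0 0;-0.1 -0.18 -0.21 0 0")

```text
clock: 0.82
position: [-0.0562, -0.4471, 0.3295]
ee_rot: [0.989, 1.333, -0.995]
force: [0.3, -1.4, 0.1]
width: 0.997
```

```bash
cat >> h.py <<'E'
def st():
    s=arm.observe(); M=R.from_rotvec(s['ee_rot']).as_matrix()
    print('t',round(float(s['clock']),2),'p',np.round(s['position'],4),'j',np.round(s['joints'],3),'F',np.round(s['force'],1),'w',round(float(s['width']),3)); print(np.round(M,3).tolist()); return s,M
E
python3 -c "
from h import *
st()"
```

```text
t 0.82 p [-0.0562 -0.4471  0.3295] j [ 1.454  0.062  0.13   1.816 -0.007  1.262  0.307] F [ 0.3 -1.4  0.1] w 0.997
[[-0.002, 0.958, 0.287], [-0.003, 0.287, -0.958], [-1.0, -0.003, 0.002]]
```

Call:
move_arm(steps="0 0.06 -0.19 0 0;0 0.06 -0.19 0 0;0 0.06 -0.19 0 0;0 0.06 -0.19 0 0;0 0.06 -0.19 0 0;0 0.06 -0.19 0 0")

```text
clock: 1.32
position: [-0.0484, -0.2451, 0.3262]
ee_rot: [0.987, 1.336, -0.985]
force: [-0.8, -0.3, 0.2]
width: 1.002
```

```bash
python3 -c "
from h import *
st()"
```

```text
t 1.32 p [-0.0484 -0.2451  0.3262] j [ 1.455 -0.319  0.064  2.136  0.02   1.324  0.24 ] F [-0.8 -0.3  0.2] w 1.002
[[0.0, 0.956, 0.295], [0.001, 0.295, -0.956], [-1.0, 0.001, -0.001]]
```

Call:
move_arm(steps="0.2 0 0 0 0;0.2 0 0 0 0;0.2 0 0 0 0;0.2 0 0 0 0;0.2 0 0 0 0;0.2 0 0 0 0")

```text
clock: 1.82
position: [-0.0483, -0.2471, 0.1229]
ee_rot: [0.991, 1.342, -0.981]
force: [0.7, 1.5, -0.6]
width: 1.001
```

```bash
python3 -c "
from h import *
st()"
```

```text
t 1.82 p [-0.0483 -0.2471  0.1229] j [ 1.442 -0.035  0.105  2.51   0.007  0.675  0.271] F [ 0.7  1.5 -0.6] w 1.001
[[-0.001, 0.955, 0.295], [0.008, 0.295, -0.955], [-1.0, 0.002, -0.008]]
```

Call:
move_arm(steps="0.1 0 0 0 0;0.1 0 0 0 0;0.1 0 0 0 0;0.1 0 0 0 0")

```text
clock: 2.15
position: [-0.0704, -0.2374, 0.0554]
ee_rot: [0.996, 1.431, -0.994]
force: [-1.0, 0.0, 0.6]
width: 1.002
```

```bash
python3 -c "
from h import *
st()"
```

```text
t 2.15 p [-0.0704 -0.2374  0.0554] j [ 1.843  0.194 -0.347  2.564  0.297  0.473 -0.038] F [-1.   0.   0.6] w 1.002
[[-0.072, 0.952, 0.296], [0.055, 0.3, -0.952], [-0.996, -0.053, -0.074]]
```

Call:
move_arm(steps="-0.12 0 0.05 0 0;-0.12 0 0.05 0 0;-0.12 0 0.05 0 0;-0.12 0 0.05 0 0;-0.12 0 0.05 0 0")

```text
clock: 2.57
position: [-0.0467, -0.2937, 0.1742]
ee_rot: [0.993, 1.426, -0.999]
force: [0.6, 0.0, -0.1]
width: 1.001
```

```bash
python3 -c "
from h import *
st()"
```

```text
t 2.57 p [-0.0467 -0.2937  0.1742] j [ 1.885  0.01  -0.415  2.295  0.09   0.895  0.143] F [ 0.6  0.  -0.1] w 1.001
[[-0.071, 0.953, 0.295], [0.049, 0.299, -0.953], [-0.996, -0.054, -0.068]]
```

```bash
cat >> h.py <<'E'
def go(*W):
    s,M=st()
    for w in W: print('shift to',w,np.round(M.T@(np.array(w)-s['position']),3))
E
python3 -c "
from h import *
go((0.1,-0.5,0.42),(0.3,-0.52,0.42))"
```

```text
t 2.57 p [-0.0467 -0.2937  0.1742] j [ 1.885  0.01  -0.415  2.295  0.09   0.895  0.143] F [ 0.6  0.  -0.1] w 1.001
[[-0.071, 0.953, 0.295], [0.049, 0.299, -0.953], [-0.996, -0.054, -0.068]]
shift to (0.1, -0.5, 0.42) [-0.265  0.065  0.223]
shift to (0.3, -0.52, 0.42) [-0.281  0.25   0.301]
```

Call:
move_arm(steps="-0.26 0.06 0.22 -0.5 0;-0.26 0.06 0.22 -0.5 0;-0.26 0.06 0.22 -0.5 0;-0.26 0.06 0.22 -0.5 0;-0.28 0.25 0.3 -1.1 0;-0.28 0.25 0.3 -1.1 0;-0.28 0.25 0.3 -1.1 0;-0.28 0.25 0.3 -1.1 0;-0.28 0.25 0.3 -1.1 0;-0.28 0.25 0.3 -1.1 0")

```text
clock: 3.4
position: [0.2308, -0.4851, 0.3835]
ee_rot: [0.17, 1.643, -0.089]
force: [0.1, -1.6, -0.1]
width: 0.999
```

```bash
python3 -c "
from h import *
go((0.55,-0.35,0.42),(0.6,-0.1,0.42))"
```

```text
t 3.4 p [ 0.2308 -0.4851  0.3835] j [ 1.477  0.33  -0.66   1.412  0.215  1.558  0.659] F [ 0.1 -1.6 -0.1] w 0.999
[[-0.072, 0.164, 0.984], [0.057, 0.985, -0.16], [-0.996, 0.044, -0.081]]
shift to (0.55, -0.35, 0.42) [-0.052  0.187  0.289]
shift to (0.6, -0.1, 0.42) [-0.041  0.442  0.298]
```

Call:
move_arm(steps="-0.05 0.18 0.29 0 0;-0.05 0.18 0.29 0 0;-0.05 0.18 0.29 0 0;-0.05 0.18 0.29 0 0;-0.05 0.18 0.29 0 0;-0.05 0.18 0.29 0 0;-0.04 0.44 0.3 0 0;-0.04 0.44 0.3 0 0;-0.04 0.44 0.3 0 0;-0.04 0.44 0.3 0 0")

```text
clock: 4.23
position: [0.534, -0.2418, 0.4131]
ee_rot: [0.173, 1.644, -0.095]
force: [0.2, -0.9, 0.4]
width: 0.999
```

```bash
python3 -c "
from h import *
go((0.6,0.15,0.42),(0.4,0.5,0.42))"
```

```text
t 4.23 p [ 0.534  -0.2418  0.4131] j [ 0.803  0.438 -0.74   1.214  0.244  1.672 -0.053] F [ 0.2 -0.9  0.4] w 0.999
[[-0.073, 0.17, 0.983], [0.055, 0.985, -0.166], [-0.996, 0.042, -0.081]]
shift to (0.6, 0.15, 0.42) [ 0.01   0.397 -0.001]
shift to (0.4, 0.5, 0.42) [ 0.044  0.708 -0.255]
```

Call:
move_arm(steps="0 0.4 0 0 0;0 0.4 0 0 0;0 0.4 0 0 0;0 0.4 0 0 0;0 0.4 0 0 0;0 0.4 0 0 0;0 0.4 0 0 0;0.04 0.7 -0.25 0 0;0.04 0.7 -0.25 0 0;0.04 0.7 -0.25 0 0")

```text
clock: 5.07
position: [0.5354, 0.1607, 0.4248]
ee_rot: [0.171, 1.642, -0.096]
force: [1.1, -0.1, 0.8]
width: 1.003
```

```bash
python3 -c "
from h import *
go((0.4,0.5,0.42),(0.12,0.85,0.42))"
```

```text
t 5.07 p [0.5354 0.1607 0.4248] j [ 0.215  0.382 -0.838  1.287  0.196  1.622 -0.752] F [ 1.1 -0.1  0.8] w 1.003
[[-0.072, 0.169, 0.983], [0.054, 0.985, -0.166], [-0.996, 0.041, -0.08]]
shift to (0.4, 0.5, 0.42) [ 0.033  0.311 -0.189]
shift to (0.12, 0.85, 0.42) [ 0.071  0.608 -0.522]
```

Call:
move_arm(steps="0.05 0.56 -0.38 0 0;0.05 0.56 -0.38 0 0;0.05 0.56 -0.38 0 0;0.05 0.56 -0.38 0 0;0.05 0.56 -0.38 0 0;0.05 0.56 -0.38 0 0;0.05 0.56 -0.38 0 0;0.05 0.56 -0.38 0 0;0.05 0.56 -0.38 0 0;0.05 0.56 -0.38 0 0")

```text
clock: 5.9
position: [0.3625, 0.5388, 0.4275]
ee_rot: [0.171, 1.64, -0.097]
force: [1.3, 0.3, 0.3]
width: 1.004
```

```bash
python3 -c "
from h import *
go((0.25,0.8,0.42),(0.25,1.1,0.42))"
```

```text
t 5.9 p [0.3625 0.5388 0.4275] j [-0.551  0.521 -0.857  1.092  0.307  1.649 -1.469] F [1.3 0.3 0.3] w 1.004
[[-0.069, 0.17, 0.983], [0.053, 0.985, -0.167], [-0.996, 0.04, -0.077]]
shift to (0.25, 0.8, 0.42) [ 0.029  0.238 -0.154]
shift to (0.25, 1.1, 0.42) [ 0.045  0.533 -0.204]
```

Call:
move_arm(steps="0.04 0.53 -0.18 0 0;0.04 0.53 -0.18 0 0;0.04 0.53 -0.18 0 0;0.04 0.53 -0.18 0 0;0.04 0.53 -0.18 0 0;0.04 0.53 -0.18 0 0;0.04 0.53 -0.18 0 0;0.04 0.53 -0.18 0 0;0.04 0.53 -0.18 0 0;0.04 0.53 -0.18 0 0")

```text
clock: 6.73
position: [0.3346, 0.7918, 0.4017]
ee_rot: [0.202, 1.652, -0.111]
force: [1.5, -0.7, -0.3]
width: 0.998
```

```bash
python3 -c "
from h import *
go((0.25,1.1,0.42),(0.3,1.3,0.42))"
```

```text
t 6.73 p [0.3346 0.7918 0.4017] j [-1.2    0.986  0.154  0.13  -0.252  1.995 -1.421] F [ 1.5 -0.7 -0.3] w 0.998
[[-0.081, 0.198, 0.977], [0.065, 0.979, -0.193], [-0.995, 0.048, -0.092]]
shift to (0.25, 1.1, 0.42) [ 0.009  0.286 -0.144]
shift to (0.3, 1.3, 0.42) [ 0.018  0.492 -0.133]
```

Call:
move_arm(steps="0.02 0.49 -0.13 0 0;0.02 0.49 -0.13 0 0;0.02 0.49 -0.13 0 0;0.02 0.49 -0.13 0 0;0.02 0.49 -0.13 0 0;0.02 0.49 -0.13 0 0")

```text
clock: 7.23
position: [0.3162, 0.8186, 0.3851]
ee_rot: [0.217, 1.649, -0.105]
force: [0.8, 0.6, 0.8]
width: 0.999
```

```bash
python3 -c "
from h import *
go((0.25,1.1,0.42),(0.3,1.3,0.42))"
```

```text
t 7.23 p [0.3162 0.8186 0.3851] j [-1.249  1.062  1.207  0.087 -1.277  2.003 -1.41 ] F [0.8 0.6 0.8] w 0.999
[[-0.077, 0.204, 0.976], [0.079, 0.977, -0.198], [-0.994, 0.062, -0.092]]
shift to (0.25, 1.1, 0.42) [-0.007  0.264 -0.123]
shift to (0.3, 1.3, 0.42) [ 0.005  0.469 -0.114]
```

Call:
move_arm(steps="-0.3 0 0 0 0;-0.3 0 0 0 0;-0.3 0 0 0 0;-0.3 0 0 0 0;-0.3 0 0 0 0;-0.3 0 0 0 0")

```text
clock: 7.73
position: [0.3165, 0.7976, 0.4493]
ee_rot: [0.259, 1.637, -0.062]
force: [-0.5, 0.2, 0.5]
width: 1.0
```

```bash
python3 -c "
from h import *
go((0.25,1.1,0.42),(0.3,1.3,0.42))"
```

```text
t 7.73 p [0.3165 0.7976 0.4493] j [-1.22   0.953  0.235  0.086 -0.338  2.003 -1.454] F [-0.5  0.2  0.5] w 1.0
[[-0.061, 0.205, 0.977], [0.13, 0.972, -0.196], [-0.99, 0.115, -0.086]]
shift to (0.25, 1.1, 0.42) [ 0.072  0.277 -0.122]
shift to (0.3, 1.3, 0.42) [ 0.095  0.482 -0.112]
```

Call:
move_arm(steps="-0.3 0.05 0 0 0;-0.3 0.05 0 0 0;-0.3 0.05 0 0 0")

```text
clock: 7.98
position: [0.3149, 0.7834, 0.5085]
ee_rot: [0.315, 1.617, -0.01]
force: [0.2, 1.1, 0.5]
width: 0.998
```

Call:
move_arm(steps="-0.3 0.05 0 0 0;-0.3 0.05 0 0 0;-0.3 0.05 0 0 0")

```text
clock: 8.23
position: [0.3121, 0.7663, 0.5621]
ee_rot: [0.366, 1.599, 0.037]
force: [0.9, -0.3, 0.7]
width: 1.0
```

Call:
move_arm(steps="-0.3 0.05 0 0 0;-0.3 0.05 0 0 0;-0.3 0.05 0 0 0")

```text
clock: 8.48
position: [0.3079, 0.746, 0.6148]
ee_rot: [0.417, 1.58, 0.085]
force: [0.6, 0.4, 1.0]
width: 1.002
```

```bash
python3 -c "
from h import *
go((0.25,1.1,0.42),(0.3,1.3,0.42))"
```

```text
t 8.48 p [0.3079 0.746  0.6148] j [-1.205  0.757  0.237  0.083 -0.347  2.003 -1.463] F [0.6 0.4 1. ] w 1.002
[[0.004, 0.21, 0.978], [0.314, 0.928, -0.201], [-0.949, 0.308, -0.063]]
shift to (0.25, 1.1, 0.42) [ 0.296  0.256 -0.115]
shift to (0.3, 1.3, 0.42) [ 0.359  0.452 -0.107]
```

Call:
move_arm(steps="-0.3 0.05 0 0 0;-0.3 0.05 0 0 0;-0.3 0.05 0 0 0")

```text
clock: 8.73
position: [0.3029, 0.7224, 0.6661]
ee_rot: [0.468, 1.56, 0.133]
force: [-0.1, -1.2, -0.8]
width: 1.0
```

Call:
move_arm(steps="-0.3 0.05 0 0 0;-0.3 0.05 0 0 0;-0.3 0.05 0 0 0")

```text
clock: 8.98
position: [0.297, 0.6955, 0.7157]
ee_rot: [0.518, 1.539, 0.181]
force: [-0.4, -0.0, -0.5]
width: 0.999
```

Call:
move_arm(steps="-0.3 0.05 0 0 0;-0.3 0.05 0 0 0;-0.3 0.05 0 0 0")

```text
clock: 9.23
position: [0.2902, 0.6655, 0.7634]
ee_rot: [0.568, 1.518, 0.229]
force: [-0.3, 0.4, 0.4]
width: 0.998
```

Call:
move_arm(steps="-0.3 0.05 0 0 0;-0.3 0.05 0 0 0;-0.3 0.05 0 0 0")

```text
clock: 9.48
position: [0.2827, 0.6325, 0.809]
ee_rot: [0.617, 1.495, 0.276]
force: [0.2, -0.5, 0.3]
width: 0.999
```

```bash
python3 -c "
from h import *
go((0.45,0.5,0.55),(0.55,0.1,0.5))"
```

```text
t 9.48 p [0.2827 0.6325 0.809 ] j [-1.163  0.499  0.186  0.083 -0.33   2.002 -1.474] F [ 0.2 -0.5  0.3] w 0.999
[[0.082, 0.199, 0.977], [0.535, 0.818, -0.211], [-0.841, 0.539, -0.039]]
shift to (0.45, 0.5, 0.55) [ 0.161 -0.215  0.202]
shift to (0.55, 0.1, 0.5) [-0.003 -0.549  0.386]
```

Call:
move_arm(steps="-0.01 -0.54 0.39 0 0;-0.01 -0.54 0.39 0 0;-0.01 -0.54 0.39 0 0;-0.01 -0.54 0.39 0 0;-0.01 -0.54 0.39 0 0;-0.01 -0.54 0.39 0 0;-0.01 -0.54 0.39 0 0;-0.01 -0.54 0.39 0 0;-0.01 -0.54 0.39 0 0;-0.01 -0.54 0.39 0 0")

```text
clock: 10.32
position: [0.4342, 0.3403, 0.6437]
ee_rot: [0.613, 1.496, 0.274]
force: [1.0, 0.8, -0.3]
width: 1.0
```

```bash
python3 -c "
from h import *
go((0.55,0.1,0.5),(0.5,-0.23,0.45))"
```

```text
t 10.32 p [0.4342 0.3403 0.6437] j [-0.818  0.01   0.363  1.262 -0.462  1.528 -0.739] F [ 1.   0.8 -0.3] w 1.0
[[0.08, 0.198, 0.977], [0.531, 0.821, -0.21], [-0.843, 0.536, -0.04]]
shift to (0.55, 0.1, 0.5) [ 0.003 -0.251  0.169]
shift to (0.5, -0.23, 0.45) [-0.134 -0.559  0.192]
```

Call:
move_arm(steps="0 -0.25 0.17 0 0;0 -0.25 0.17 0 0;0 -0.25 0.17 0 0;0 -0.25 0.17 0 0;0 -0.25 0.17 0 0;-0.13 -0.56 0.19 0 0;-0.13 -0.56 0.19 0 0;-0.13 -0.56 0.19 0 0;-0.13 -0.56 0.19 0 0;-0.13 -0.56 0.19 0 0")

```text
clock: 11.15
position: [0.5053, -0.0273, 0.4961]
ee_rot: [0.613, 1.498, 0.274]
force: [0.1, -0.5, -0.5]
width: 0.999
```

```bash
python3 -c "
from h import *
go((0.5,-0.23,0.45),(0.5,-0.23,0.2))"
```

```text
t 11.15 p [ 0.5053 -0.0273  0.4961] j [-0.262  0.181  0.753  1.471 -0.661  1.723  0.231] F [ 0.1 -0.5 -0.5] w 0.999
[[0.078, 0.198, 0.977], [0.531, 0.821, -0.209], [-0.844, 0.536, -0.041]]
shift to (0.5, -0.23, 0.45) [-0.069 -0.192  0.039]
shift to (0.5, -0.23, 0.2) [ 0.142 -0.326  0.049]
```

Call:
move_arm(steps="-0.07 -0.2 0.04 0 0;-0.07 -0.2 0.04 0 0;-0.07 -0.2 0.04 0 0;-0.07 -0.2 0.04 0 0;-0.07 -0.2 0.04 0 0;0.14 -0.33 0.05 -0.02 0;0.14 -0.33 0.05 -0.02 0;0.14 -0.33 0.05 -0.02 0;0.14 -0.33 0.05 -0.02 0;0.14 -0.33 0.05 -0.02 0")

```text
clock: 11.98
position: [0.4997, -0.2313, 0.238]
ee_rot: [0.597, 1.495, 0.289]
force: [0.5, -0.6, -0.0]
width: 0.999
```

```bash
python3 -c "
from h import *
go((0.5,-0.21,0.1),(0.51,-0.195,0.02))
grab('side','side1');grab('top','top1')"
```

```text
t 11.98 p [ 0.4997 -0.2313  0.238 ] j [ 0.172  0.577  0.757  1.644 -0.773  1.562  0.931] F [ 0.5 -0.6 -0. ] w 0.999
[[0.078, 0.179, 0.981], [0.532, 0.825, -0.192], [-0.843, 0.537, -0.031]]
shift to (0.5, -0.21, 0.1) [ 0.128 -0.056  0.001]
shift to (0.51, -0.195, 0.02) [ 0.204 -0.085  0.01 ]
```

View pics/side1.png

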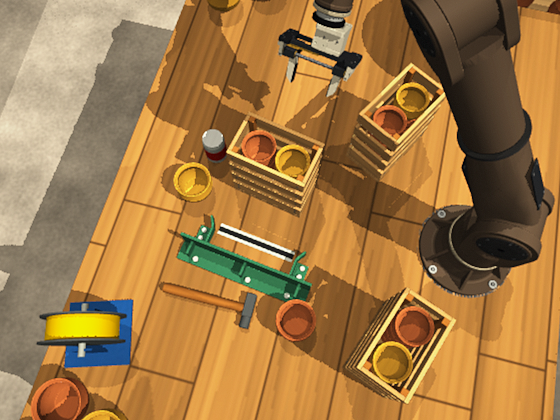

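View pics/top1.png

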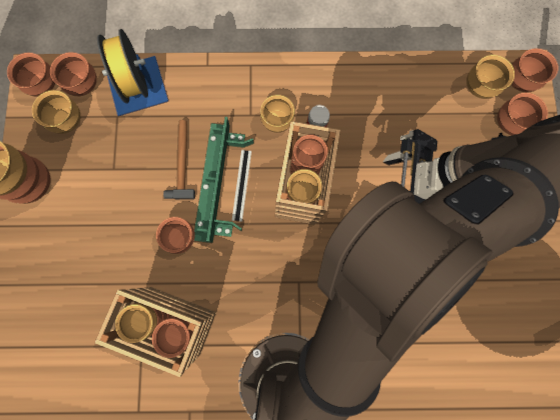

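```bash
python3 - <<'E'
from h import *
for n in ['top1','side1']:
    d=dict(np.load(n+'.npz')); P=cloud(d)
    def reg(lo,hi,zl,zh):
        m=(P[...,0]>lo[0])&(P[...,0]<hi[0])&(P[...,1]>lo[1])&(P[...,1]<hi[1])&(P[...,2]>zl)&(P[...,2]<zh)
        q=(P[m][:,:2]*1000).astype(np.float32); r=cv2.minEnclosingCircle(q); print(n,m.sum(),np.round(r[0]),round(r[1],1),'min',q.min(0),'max',q.max(0))
    reg((.62,-.15),(.75,-.0),.085,.11)   # tin
    reg((.6,-.02),(.75,.12),.06,.08)    # brass
    m=(P[...,2]>0.225)&(P[...,2]<0.255)&(P[...,0]>0.4)&(P[...,1]>-.15)
    k=cv2.connectedComponentsWithStats(m.astype(np.uint8))
    for i in range(1,k[0]):
        if k[2][i,4]>500:
            r=cv2.minAreaRect((P[k[1]==i][:,:2]*1000).astype(np.float32)); print('crate',np.round(r[0],1),np.round(r[1],1),r[2])
go((0.513,-0.18,0.022))
E
```

```text
top1 347 [683. -69.] 80.8 min [ 620.7887  -127.95711] max [749.72314 -15.87549]
top1 88 [682.  24.] 77.8 min [613.70575  -19.553604] max [749.5324    64.552086]
crate [537.5 -51.7] [120.  200.7] 79.11438751220703
side1 394 [684. -65.] 85.6 min [ 620.1949  -130.46434] max [749.9368     -7.8486376]
side1 117 [674.  28.] 80.7 min [600.5098  -19.96146] max [748.9457    60.650547]
crate [538.7 -53.5] [123.4 201.1] 79.17354583740234
t 12.08 p [ 0.4982 -0.229   0.2347] j [ 0.172  0.582  0.755  1.647 -0.772  1.563  0.93 ] F [ 0.6  0.9 -0.1] w 0.999
[[0.071, 0.183, 0.98], [0.537, 0.822, -0.192], [-0.841, 0.54, -0.04]]
shift to (0.513, -0.18, 0.022) [ 0.206 -0.072  0.014]
```

```bash
python3 - <<'E'
from h import *
d=dict(np.load('side1.npz')); print('tin',world(d,212,138,.1),'brass',world(d,193,180,.072))
d=dict(np.load('top1.npz')); print('tin',world(d,319,115,.1),'brass',world(d,278,112,.072),'copper',world(d,175,235,.072))
print('slot ends',world(d,247,155,0),world(d,238,220,0))
for (u,v) in [(242,137),(230,139),(216,236),(230,232)]: print(u,v,world(d,u,v))
E
```

```text
tin [ 0.72781081 -0.10135471  0.1       ] brass [0.74809107 0.01710515 0.072     ]
tin [ 0.72285851 -0.10120906  0.1       ] brass [0.74526618 0.01270779 0.072     ] copper [0.39281606 0.29599511 0.072     ]
slot ends [0.64018342 0.10599611 0.        ] [0.44277417 0.13175175 0.        ]
242 137 [0.69460219 0.12078755 0.00734973]
230 139 [0.68961334 0.1572493  0.00450748]
216 236 [0.39651816 0.19497739 0.0007577 ]
230 232 [0.40685694 0.15379323 0.00874362]
```

Call:
move_arm(steps="0.2 -0.07 0.01 0 0;0.2 -0.07 0.01 0 0;0.2 -0.07 0.01 0 0;0.2 -0.07 0.01 0 0;0.2 -0.07 0.01 0 0;0.2 -0.07 0.01 0 0;0.2 -0.07 0.01 0 0")

```text
clock: 12.67
position: [0.5138, -0.1842, 0.0343]
ee_rot: [0.599, 1.495, 0.291]
force: [-0.0, -0.1, 0.7]
width: 1.0
```

```bash
python3 - <<'E'
from h import *
go((0.524,-0.125,0.022)); grab('side','side2')
im=cv2.imread('pics/side2.png')[20:260,130:370]; cv2.imwrite('pics/side2c.png',cv2.resize(im,None,fx=2.5,fy=2.5))
E
```

```text
t 12.67 p [ 0.5138 -0.1842  0.0343] j [ 0.174  0.805  0.628  1.84  -0.978  1.248  1.155] F [-0.  -0.1  0.7] w 1.0
[[0.077, 0.179, 0.981], [0.534, 0.823, -0.192], [-0.842, 0.538, -0.032]]
shift to (0.524, -0.125, 0.022) [ 0.043  0.044 -0.001]
```

View pics/side2c.png

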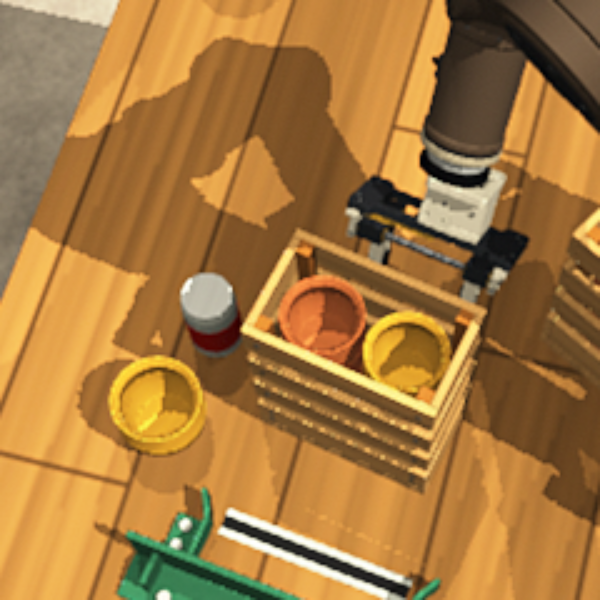

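```bash
python3 - <<'E'
from h import *
go((0.522,-0.13,0.022))
E
```

```text
t 12.72 p [ 0.5144 -0.1859  0.0359] j [ 0.174  0.803  0.631  1.839 -0.978  1.248  1.154] F [ 1.2 -0.6  0.8] w 1.001
[[0.08, 0.179, 0.981], [0.532, 0.825, -0.194], [-0.843, 0.537, -0.029]]
shift to (0.522, -0.13, 0.022) [ 0.042  0.04  -0.003]
```

Call:
move_arm(steps="0.015 0.012 0 0 0;0.03 0.026 0 0 0;0.042 0.04 0 0 0;0.042 0.04 0 0 0")

```text
clock: 13.05
position: [0.5264, -0.1272, 0.0234]
ee_rot: [0.597, 1.489, 0.294]
force: [0.9, 0.8, 0.6]
width: 1.002
```

```bash
cat >> h.py <<'E'
def crate(d,xmin=.4):
    P=cloud(d); m=(P[...,2]>0.228)&(P[...,2]<0.252)&(P[...,0]>xmin)&(P[...,0]<.68)&(P[...,1]>-.15)&(P[...,1]<.25)
    k=cv2.connectedComponentsWithStats(m.astype(np.uint8)); i=1+np.argmax(k[2][1:,4])
    q=P[k[1]==i]; r=cv2.minAreaRect((q[:,:2]*1000).astype(np.float32)); 
    a=r[2] if r[1][0]<r[1][1] else r[2]+90
    c=np.array(r[0])/1000; t=np.radians(82.65); xs=np.array([np.cos(t),np.sin(t)]); ys=np.array([-xs[1],xs[0]]); o=np.array([.556,.1815])
    print('crate c',c.round(4),'size',np.round(r[1],1),'yaw',round(a,2),'z',np.round(q[:,2].mean(),4),'station x,y mm',np.round(1000*np.array([(c-o)@xs,(c-o)@ys]),1),'dyaw',round(a-82.65,2))
E
python3 - <<'E'
from h import *
go((0.524,-0.12,0.022)); crate(grab('side','side3')); 
im=cv2.imread('pics/side3.png')[20:260,130:370]; cv2.imwrite('pics/side3c.png',cv2.resize(im,None,fx=2.5,fy=2.5))
E
```

```text
t 13.05 p [ 0.5264 -0.1272  0.0234] j [ 0.092  0.79   0.599  1.906 -1.038  1.176  1.139] F [0.9 0.8 0.6] w 1.002
[[0.082, 0.174, 0.981], [0.534, 0.824, -0.191], [-0.842, 0.539, -0.026]]
shift to (0.524, -0.12, 0.022) [ 0.005  0.005 -0.004]
crate c [ 0.539  -0.0529] size [122.5 201.2] yaw 78.87 z 0.2385 station x,y mm [-234.6  -13.1] dyaw -3.78
```

View pics/side3c.png

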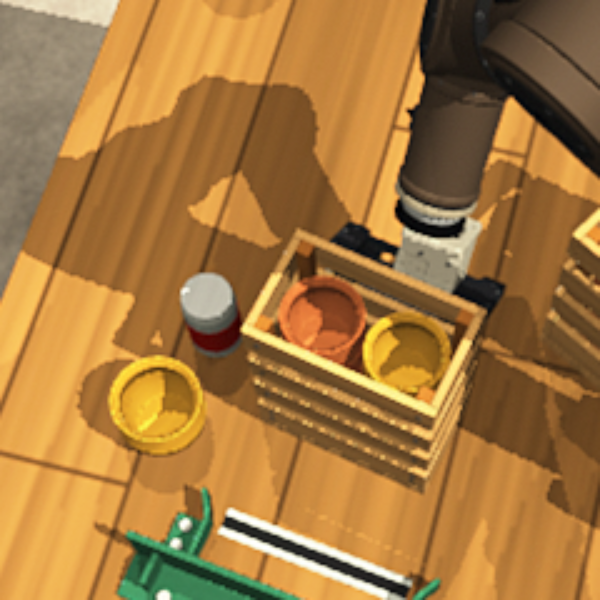

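Call:
move_arm(steps="0.003 0.005 -0.001 0 0;0.006 0.01 -0.001 -0.002 0;0.01 0.015 -0.002 -0.004 0;0.013 0.02 -0.0025 -0.007 0;0.016 0.025 -0.003 -0.01 0;0.0195 0.03 -0.0035 -0.013 0;0.0225 0.035 -0.004 -0.016 0;0.026 0.04 -0.005 -0.02 0;0.029 0.045 -0.0055 -0.023 0;0.0325 0.0505 -0.006 -0.027 0")

```text
clock: 13.93
position: [0.5316, -0.0761, 0.0209]
ee_rot: [0.574, 1.481, 0.297]
force: [-0.9, -14.7, 4.8]
width: 0.996
```

```bash
python3 - <<'E'
from h import *
go((0.5396,0.0536,0.022)); crate(grab('side','side4')); 
im=cv2.imread('pics/side4.png')[20:320,130:370]; cv2.imwrite('pics/side4c.png',cv2.resize(im,None,fx=2,fy=2))
E
```

```text
t 13.93 p [ 0.5316 -0.0761  0.0209] j [ 0.009  0.76   0.578  1.97  -1.086  1.105  1.13 ] F [ -0.9 -14.7   4.8] w 0.996
[[0.087, 0.156, 0.984], [0.524, 0.833, -0.179], [-0.847, 0.531, -0.01]]
shift to (0.5396, 0.0536, 0.022) [ 0.068  0.11  -0.015]
crate c [ 0.5432 -0.01  ] size [122.4 200.8] yaw 79.38 z 0.2384 station x,y mm [-191.6  -11.8] dyaw -3.27
```

View pics/side4c.png

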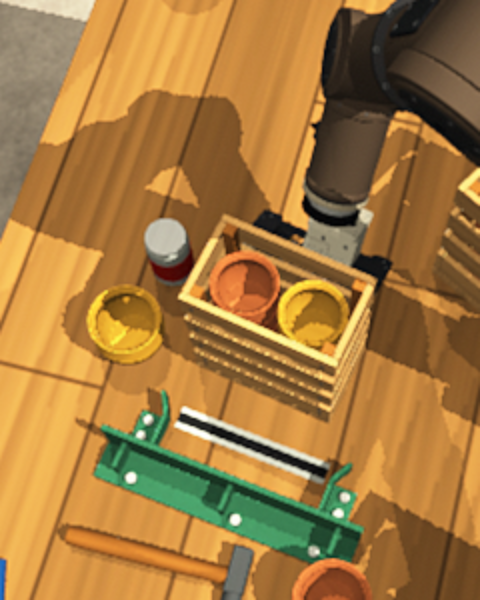

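Call:
move_arm(steps="0.003 0.005 -0.001 -0.006 0;0.006 0.01 -0.002 -0.012 0;0.0095 0.015 -0.003 -0.018 0;0.0125 0.02 -0.0035 -0.024 0;0.0155 0.0255 -0.0045 -0.03 0;0.0185 0.0305 -0.0055 -0.036 0;0.022 0.0355 -0.0065 -0.042 0;0.025 0.0405 -0.007 -0.048 0;0.028 0.0455 -0.008 -0.054 0;0.031 0.051 -0.009 -0.06 0")

```text
clock: 14.82
position: [0.5326, -0.0141, 0.0214]
ee_rot: [0.527, 1.469, 0.343]
force: [0.7, -9.7, -2.2]
width: 0.999
```

```bash
python3 - <<'E'
from h import *
go((0.5396,0.0536,0.022)); crate(grab('side','side5')); 
im=cv2.imread('pics/side5.png')[80:320,140:380]; cv2.imwrite('pics/side5c.png',cv2.resize(im,None,fx=2.5,fy=2.5))
E
```

```text
t 14.82 p [ 0.5326 -0.0141  0.0214] j [-0.078  0.725  0.539  2.031 -1.137  1.035  1.149] F [ 0.7 -9.7 -2.2] w 0.999
[[0.085, 0.097, 0.992], [0.526, 0.841, -0.127], [-0.846, 0.532, 0.02]]
shift to (0.5396, 0.0536, 0.022) [ 0.036  0.058 -0.002]
crate c [0.5408 0.0528] size [122.5 200.5] yaw 82.22 z 0.2386 station x,y mm [-129.5   -1.4] dyaw -0.43
```

View pics/side5c.png

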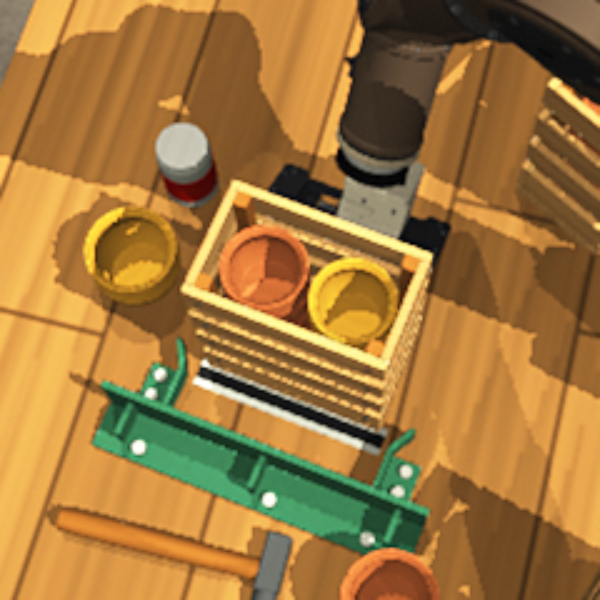

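Call:
move_arm(steps="0.003 0.005 0 -0.001 0;0.006 0.01 0 -0.002 0;0.009 0.014 0 -0.003 0;0.012 0.019 0 -0.004 0;0.015 0.024 0 -0.005 0;0.018 0.029 0 -0.006 0;0.021 0.033 0 -0.006 0;0.0235 0.0375 0 -0.006 0;0.0265 0.042 0 -0.006 0;0.029 0.0465 0 -0.006 0")

```text
clock: 15.7
position: [0.5389, 0.0406, 0.0217]
ee_rot: [0.522, 1.468, 0.348]
force: [-0.6, -10.0, -3.2]
width: 0.999
```

```bash
python3 - <<'E'
from h import *
go((0.5396,0.0536,0.022)); crate(grab('side','side6')); 
im=cv2.imread('pics/side6.png')[100:340,140:380]; cv2.imwrite('pics/side6c.png',cv2.resize(im,None,fx=2.5,fy=2.5))
E
```

```text
t 15.7 p [0.5389 0.0406 0.0217] j [-0.165  0.706  0.511  2.059 -1.188  0.983  1.106] F [ -0.6 -10.   -3.2] w 0.999
[[0.084, 0.091, 0.992], [0.526, 0.842, -0.122], [-0.846, 0.532, 0.022]]
shift to (0.5396, 0.0536, 0.022) [ 0.007  0.011 -0.001]
crate c [0.5468 0.1073] size [121.8 200.7] yaw 82.79 z 0.2389 station x,y mm [-74.7  -0.3] dyaw 0.14
```

View pics/side6c.png

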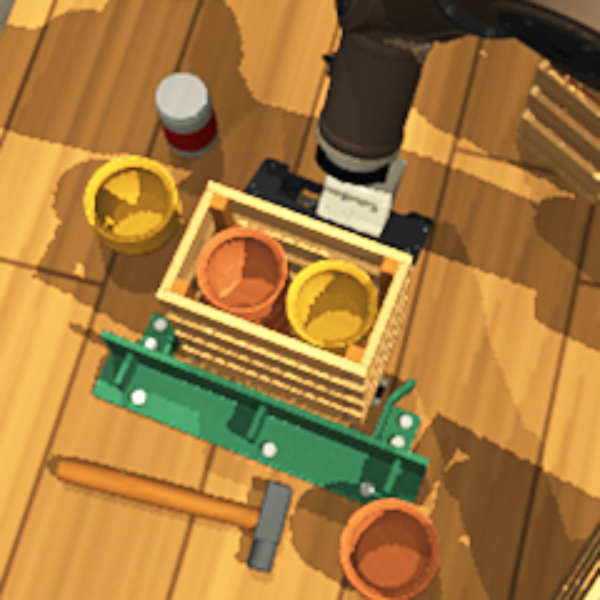

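Call:
move_arm(steps="0.0016 0.0025 0 0 0;0.0032 0.005 0 0 0;0.0048 0.0075 0 0 0;0.0055 0.0085 0 0 0")

```text
clock: 16.08
position: [0.5401, 0.051, 0.0217]
ee_rot: [0.522, 1.468, 0.348]
force: [-1.4, -11.1, -1.5]
width: 1.005
```

Call:
move_arm(steps="0.001 0.0015 0 0 0;0.001 0.0015 0 0 0")

```text
clock: 16.25
position: [0.5404, 0.0527, 0.0217]
ee_rot: [0.523, 1.468, 0.348]
force: [-0.9, -9.2, -2.3]
width: 0.998
```

Call:
move_arm(steps="0.001 0.0015 0 0 0;0.001 0.0015 0 0 0")

```text
clock: 16.42
position: [0.5406, 0.0543, 0.0217]
ee_rot: [0.523, 1.468, 0.348]
force: [-0.6, -10.4, -1.5]
width: 1.001
```

```bash
python3 - <<'E'
from h import *
go((0.5396,0.0536,0.022)); crate(grab('side','side7')); crate(grab('top','top7'))
E
```

```text
t 16.42 p [0.5406 0.0543 0.0217] j [-0.185  0.702  0.502  2.064 -1.201  0.97   1.093] F [ -0.6 -10.4  -1.5] w 1.001
[[0.084, 0.091, 0.992], [0.527, 0.841, -0.122], [-0.846, 0.533, 0.023]]
shift to (0.5396, 0.0536, 0.022) [-0.001 -0.001 -0.001]
crate c [0.5483 0.1206] size [121.9 200.2] yaw 83.03 z 0.2389 station x,y mm [-61.4  -0.1] dyaw 0.38
crate c [0.5471 0.1226] size [120.2 200.8] yaw 83.0 z 0.2391 station x,y mm [-59.6   1.3] dyaw 0.35
```

Call:
move_arm(steps="0.0005 0.001 0 0 0;0.001 0.0015 0 0 0")

```text
clock: 16.68
position: [0.5407, 0.0549, 0.0215]
ee_rot: [0.522, 1.468, 0.346]
force: [-4.1, -16.0, 3.2]
width: 1.003
```

Call:
move_arm(steps="0.0005 0.001 0 0 0;0.001 0.0015 0 0 0")

```text
clock: 16.85
position: [0.5408, 0.055, 0.0214]
ee_rot: [0.521, 1.468, 0.344]
force: [-6.9, -21.5, 6.7]
width: 1.0
```

Call:
move_arm(steps="0.0005 0.001 0 0 0;0.001 0.0015 0 0 0")

```text
clock: 17.02
position: [0.5408, 0.0553, 0.0213]
ee_rot: [0.521, 1.468, 0.341]
force: [-8.9, -27.0, 12.1]
width: 0.999
```

```bash
python3 - <<'E'
from h import *
go((0.5396,0.0536,0.022)); crate(grab('side','side8')); d=grab('top','top8'); crate(d)
im=cv2.imread('pics/top8.png')[100:260,170:340]; cv2.imwrite('pics/top8c.png',cv2.resize(im,None,fx=3.7,fy=3.7,interpolation=cv2.INTER_CUBIC))
im=cv2.imread('pics/side8.png')[180:320,160:330]; cv2.imwrite('pics/side8c.png',cv2.resize(im,None,fx=4.2,fy=4.2,interpolation=cv2.INTER_CUBIC))
E
```

```text
t 17.02 p [0.5408 0.0553 0.0213] j [-0.192  0.7    0.503  2.067 -1.204  0.962  1.088] F [ -8.9 -27.   12.1] w 0.999
[[0.086, 0.094, 0.992], [0.522, 0.844, -0.125], [-0.849, 0.528, 0.023]]
shift to (0.5396, 0.0536, 0.022) [-0.002 -0.001 -0.001]
crate c [0.5487 0.121 ] size [122.2 201.3] yaw 82.83 z 0.2389 station x,y mm [-60.9  -0.5] dyaw 0.18
crate c [0.5474 0.1233] size [120.6 199.9] yaw 82.98 z 0.239 station x,y mm [-58.9   1.1] dyaw 0.33
```

View pics/top8c.png

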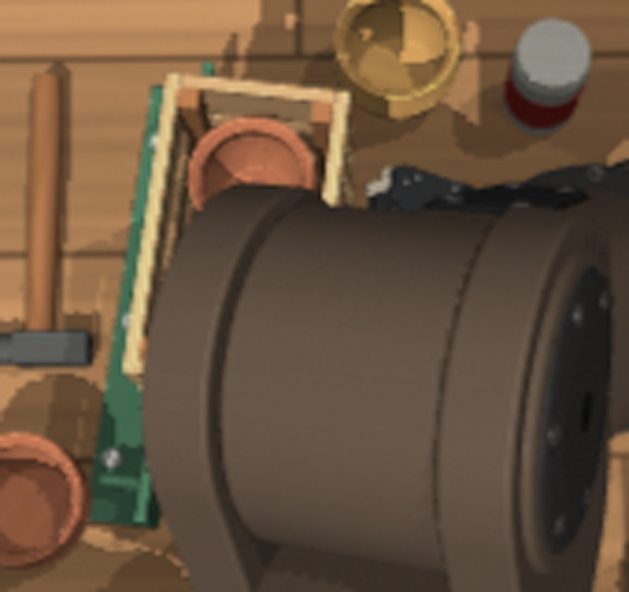

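View pics/side8c.png

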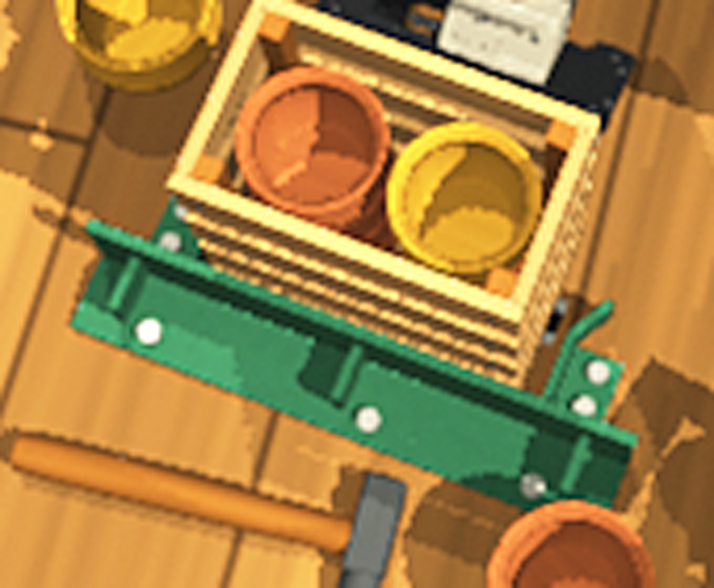

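```bash
python3 - <<'E'
from h import *
def line(q):
    vx,vy,x0,y0=cv2.fitLine(q.astype(np.float32),cv2.DIST_HUBER,0,1e-4,1e-4).ravel(); return np.degrees(np.arctan2(vy,vx))%180,np.array([x0,y0])
for n in ['side0','side8']:
    d=dict(np.load(n+'.npz')); P=cloud(d); hsv=cv2.cvtColor(d['img'],cv2.COLOR_BGR2HSV); g=cv2.inRange(hsv,(50,70,20),(90,255,255))>0
    q=P[g&(P[...,2]>.064)&(P[...,2]<.074)][:,:2]; a,c=line(q); print(n,'stop top dir',a-90,len(q),c)
    m=(~g)&(P[...,2]>.09)&(P[...,2]<.225)&(P[...,0]>.4)&(P[...,0]<.66)
    t=np.radians(82.65); xs=np.array([np.cos(t),np.sin(t)]); ys=np.array([-xs[1],xs[0]]); o=np.array([.556,.1815])
    s=(P[...,:2]-o)@xs; l=(P[...,:2]-o)@ys
    lead={'side0':(-.19,-.15),'side8':(-.012,.02)}[n]
    m&=(s>lead[0])&(s<lead[1])&(abs(l)<.09)
    q=P[m][:,:2]; a,c=line(q); print('  lead face dir',a-90,len(q),'s med',np.median(s[m]), 'near/far',np.median(s[m&(l>.04)]),np.median(s[m&(l<-.04)]))
    mm=g&(P[...,2]>.064)&(P[...,2]<.074); print('  stop top s pct',np.percentile(s[mm],[2,50,98]), 'near/far med',np.median(s[mm&(l>.06)]),np.median(s[mm&(l<-.06)]))
E
```

```text
side0 stop top dir 82.66211 361 [0.51709163 0.19158064]
  lead face dir 78.89397 1253 s med -0.1762093618819398 near/far -0.17153124518433605 -0.17952320669434552
  stop top s pct [0.0007262  0.00512278 0.00804669] near/far med 0.004930472860181493 0.005117401711592791
side8 stop top dir 82.66176 351 [0.49811164 0.19403227]
  lead face dir 82.99759 837 s med -0.0012786438885787948 near/far -0.0014964191129235784 -0.0009125694457853484
  stop top s pct [0.0005902  0.00515037 0.00798743] near/far med 0.004940675443023051 0.004896528541737948
```

Call:
move_arm(steps="0 0 0 0.005 0;0 0 0 0.01 0;0 0 0 0.015 0")

```text
clock: 17.37
position: [0.5405, 0.0556, 0.0212]
ee_rot: [0.533, 1.472, 0.331]
force: [-9.1, -23.9, 6.0]
width: 1.002
```

```bash
cat >> h.py <<'E'
def line(q):
    vx,vy,x0,y0=cv2.fitLine(q.astype(np.float32),cv2.DIST_HUBER,0,1e-4,1e-4).ravel(); return np.degrees(np.arctan2(vy,vx))%180-90
def flat(d):
    P=cloud(d); hsv=cv2.cvtColor(d['img'],cv2.COLOR_BGR2HSV); g=cv2.inRange(hsv,(50,70,20),(90,255,255))>0
    t=np.radians(82.65); xs=np.array([np.cos(t),np.sin(t)]); ys=np.array([-xs[1],xs[0]]); o=np.array([.556,.1815])
    s=(P[...,:2]-o)@xs; l=(P[...,:2]-o)@ys
    m=(~g)&(P[...,2]>.09)&(P[...,2]<.225)&(s>-.012)&(s<.02)&(abs(l)<.09)
    print('lead face dir',round(line(P[m][:,:2]),3),m.sum(),'near/mid/far mm',[round(1000*float(np.median(s[m&k])),2) for k in (l>.04,abs(l)<.04,l<-.04)])
E
python3 - <<'E'
from h import *
st(); d=grab('side','side9'); crate(d); flat(d)
E
```

```text
t 17.37 p [0.5405 0.0556 0.0212] j [-0.193  0.701  0.505  2.067 -1.204  0.964  1.075] F [ -9.1 -23.9   6. ] w 1.002
[[0.085, 0.108, 0.991], [0.522, 0.842, -0.137], [-0.849, 0.529, 0.015]]
crate c [0.5485 0.1216] size [122.  200.6] yaw 82.55 z 0.2389 station x,y mm [-60.4  -0.3] dyaw -0.1
lead face dir 82.787 830 near/mid/far mm [-0.77, -0.8, -0.8]
```

Call:
move_arm(steps="0.0005 0.001 0 0.001 0;0.001 0.0015 0 0.002 0;0.001 0.0015 0 0.002 0")

```text
clock: 17.67
position: [0.5405, 0.0558, 0.021]
ee_rot: [0.533, 1.472, 0.328]
force: [-10.7, -29.3, 10.8]
width: 1.002
```

```bash
python3 - <<'E'
from h import *
s,M=st(); d=grab('side','side10'); crate(d); flat(d)
xs=np.array([.128,.992,0]); print(M.T@(-.06*xs), M.T@(-.12*xs+[0,0,.05]))
E
```

```text
t 17.67 p [0.5405 0.0558 0.021 ] j [-0.195  0.7    0.506  2.068 -1.205  0.962  1.071] F [-10.7 -29.3  10.8] w 1.002
[[0.085, 0.111, 0.99], [0.52, 0.843, -0.139], [-0.85, 0.527, 0.014]]
crate c [0.5484 0.1218] size [122.1 200.7] yaw 82.52 z 0.2388 station x,y mm [-60.2  -0.1] dyaw -0.13
lead face dir 82.509 831 near/mid/far mm [-0.73, -0.76, -0.83]
[-0.03162374 -0.05100093  0.00067594] [-0.10573303 -0.07564885  0.00205644]
```

Call:
move_arm(steps="-0.0015 -0.0025 0 0 0;-0.004 -0.0065 0 0 0;-0.01 -0.016 0 0 0;-0.02 -0.032 0 0 0;-0.032 -0.051 0 0 0;-0.065 -0.075 0 0 0;-0.1 -0.09 0 0 0;-0.1 -0.09 0 0 0")

```text
clock: 18.38
position: [0.524, -0.072, 0.0605]
ee_rot: [0.538, 1.469, 0.333]
force: [0.3, -0.4, 0.3]
width: 0.996
```

```bash
python3 - <<'E'
from h import *
s,M=st(); d=grab('side','side11'); crate(d); flat(d); d=grab('top','top11'); crate(d)
im=cv2.imread('pics/side11.png')[100:350,100:400]; cv2.imwrite('pics/side11c.png',cv2.resize(im,None,fx=2.4,fy=2.4,interpolation=cv2.INTER_CUBIC))
E
```

```text
t 18.38 p [ 0.524  -0.072   0.0605] j [-0.009  0.683  0.598  1.979 -1.029  1.131  1.115] F [ 0.3 -0.4  0.3] w 0.996
[[0.088, 0.11, 0.99], [0.525, 0.839, -0.14], [-0.846, 0.533, 0.016]]
crate c [0.5485 0.1218] size [121.2 200.7] yaw 82.38 z 0.2388 station x,y mm [-60.1  -0.2] dyaw -0.27
lead face dir 82.778 828 near/mid/far mm [-0.8, -0.75, -0.78]
crate c [0.5474 0.1234] size [120.3 201.5] yaw 82.75 z 0.2391 station x,y mm [-58.7   1.1] dyaw 0.1
```

View pics/side11c.png

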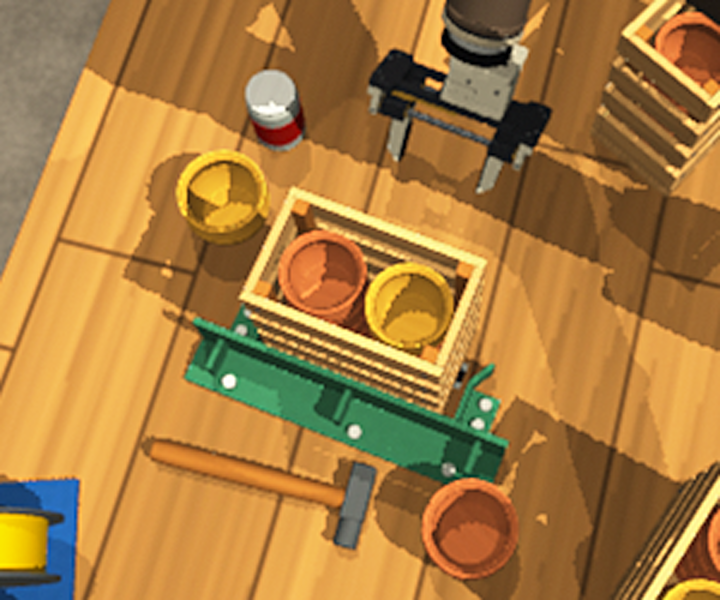

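View pics/top11.png

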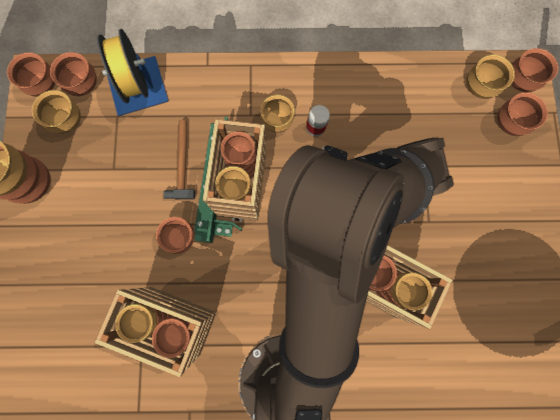

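```bash
python3 -c "
from h import *
a=cv2.imread('pics/side0.png').astype(int);b=cv2.imread('pics/side11.png').astype(int)
for n,(x,y,r) in {'tin':(212,145,10),'brass':(193,181,16),'copper':(296,320,16),'hammer':(215,302,20),'crateB':(400,110,25),'crateC':(402,345,35)}.items(): print(n,np.abs(a-b)[y-r:y+r,x-r:x+r].mean().round(1))
print(arm.sign_off())"
```

```text
tin 36.8
brass 22.6
copper 11.7
hammer 13.8
crateB 52.6
crateC 12.2
the job is handed in; nothing more can be done
None
```

```bash
python3 -c "
from h import *
a=np.load('side0.npz')['z_map'];b=np.load('side11.npz')['z_map']
for n,(x,y,r) in {'tin':(212,145,16),'brass':(193,181,22),'copper':(296,320,22),'hammer':(215,302,30),'crateB':(400,110,40),'crateC':(402,345,45)}.items():
  D=np.abs(a-b)[y-r:y+r,x-r:x+r]; print(n,'median mm',(1000*np.median(D)).round(2),'frac>10mm',(D>.01).mean().round(3))"
```

```text
tin median mm 2.54 frac>10mm 0.02
brass median mm 2.76 frac>10mm 0.029
copper median mm 2.35 frac>10mm 0.01
hammer median mm 2.38 frac>10mm 0.014
crateB median mm 474.57 frac>10mm 0.541
crateC median mm 1.94 frac>10mm 0.009
```

The crate of copper pots now stands flat against the green back stop, between the guides. I handed the job in at about 18.5 s, with the gripper about 90 mm clear of it.

**How it was done**
- I took the crate in front of the station, top-view pixel (309,167). It was the farthest from the base of the three look-alikes.
- Pointing straight down, the gripper's body would have reached the crate before the fingertips. Moves can only turn the tool about its own axis, so I made it lean about 33° by running the arm against its reach limit in free space.
- I then pushed with both open fingertips about 28 mm up, straightening and centring the crate on the way. Most of the push took 10–15 N, rising to about 33 N against the stop.
- On first contact one end of the leading side stood about 1 mm off. I turned the gripper slightly until the crate squared up, then backed straight out.

**Last checks**
- **Flat on the stop:** the near, middle and far parts of the leading side agree within 0.1 mm. The crate's angle is within 0.3° of the stop's, which is about the measurement noise.
- **Position:** the two cameras put the crate's centre at x = -60.1 and -58.7 mm (the goal is -60). Across the guides they put it at y = -0.2 and +1.1 mm. They differ by about 1.4 mm, within the 2 mm calibration.
- **No tipping or lifting:** the rim stayed at 239 mm in every picture.
- **Other things:** depth before and after matches at the tin, both pots, the hammer and the look-alike nearest the stop.

**What disagreed:** a plain colour comparison showed differences at these items. I put that down to the arm's moving shadow, since the depth agrees. The third crate was partly hidden by the arm, so I could not compare it by depth; what was visible looked unmoved.

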